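# Sort sound kiln props into the prop box

### The job

Put the four sound kiln props from the bench away in the divided prop box, standing each one upright on the floor of the compartment that already holds a prop of its own kind: round with round, square with square, three-sided with three-sided. They chip, so set them down gently and never drop or knock them; leave the props already in the box standing as they are. The two broken props do not belong in the box: leave them standing where they are.

Things in the scene. Friction and masses are not known exactly. Their poses are not given: they have to be found in the camera images.
- round_a: A sound kiln prop: an upright round tube of buff refractory, 38 mm outside diameter, 25 mm bore, 76 mm tall, shallow notches in both rims, 110 g. It stands on the bench. Origin: centre of its foot, z up its axis; its yaw does not matter.
- round_b: A second one, the same: a sound kiln prop: an upright round tube of buff refractory, 38 mm outside diameter, 25 mm bore, 76 mm tall, shallow notches in both rims, 110 g. It stands on the bench. Origin: centre of its foot, z up its axis; its yaw does not matter.
- square: A sound kiln prop: an upright square-section post of buff refractory with a square hole down it, 38 x 38 mm, 76 mm tall, 150 g. It stands on the bench. Origin: centre of its foot; x and y are the normals of its flat sides, z up its axis.
- three_sided: Sound kiln prop: upright three-sided post, hole down it, 76 mm tall, 100 g, on the bench. Origin: its axis at the foot, z up. x points to a blunted corner (upright flat 8 mm wide, 23 mm from the axis); across from it, at -x, is a flat face 36 mm wide, 15 mm from the axis; the rest repeats every 120 degrees. Corner-to-face grip: 38 mm wide, its middle 4 mm from the axis towards the corner.
- broken_round: A broken kiln prop, which does not belong in the box: a round tube like the sound ones but with the wall on one side snapped off down to 24 mm, the rest up to 76 mm tall. It stands on the bench. Origin: centre of its foot, z up.
- broken_square: A broken kiln prop, which does not belong in the box: a square post like the sound one but with one corner and two sides snapped off down to 22 to 48 mm, the rest up to 76 mm tall. It stands on the bench. Origin: centre of its foot, z up.
- prop_box: Low open plywood box, fixed; 208 mm (x) by 246 mm (y) outside, 45 mm high, floor 9 mm, walls 9 mm, two dividers 6 mm. Three compartments side by side along its y, each 190 (x) by 72 mm (y), middles at y -78, 0, +78 mm. Origin: centre of underside, z up. Each holds one prop near its +x end; the rest is empty. Beyond, 0.76 m or more ahead of the robot, lie a hammer, a 110 mm tub and an offcut.
- sample_round: The round prop already in the box (a sound one, the same shape and size as the loose round ones), loose, standing in one of the compartments, about 62 mm from the box's centre line on the +x side. Which compartment changes from start to start. Origin: centre of its foot, z up.
- sample_square: The square prop already in the box, same shape and size as the loose square one, loose, standing in another compartment, likewise placed. Origin: centre of its foot, z up.
- sample_three_sided: The three-sided prop already in the box, same shape and size as the loose three-sided one, loose, standing in the remaining compartment, likewise placed. Origin: on its axis at the foot, z up.
Not all that is in view belongs to the job. Leave any orange look-alike of the round_a alone.

How it is judged (in metres and radians):
At the end, for the whole second after the job is handed in: Each sound prop stands upright (0.12 rad) at rest on the box floor (foot 5-14 mm above its underside), in its kind's compartment; the three props already there stand within 40 mm, and the broken ones upright within 30 mm, of where they began; nothing is held (x of round_a in the frame of prop_box between -0.095 and 0.095 m and z of round_a in the frame of prop_box between 0.005 and 0.014 m and angle between each of round_a, round_b, square, three_sided, sample_round, sample_square, sample_three_sided, broken_round, broken_square's own z axis and vertical below 0.12 rad and linear speed of each of round_a, round_b, square, three_sided, sample_round, sample_square, sample_three_sided, broken_round, broken_square below 0.02 m/s and angular speed of each of round_a, round_b, square, three_sided, sample_round, sample_square, sample_three_sided below 0.2 rad/s and ((y of round_a in the frame of prop_box between -0.114 and -0.039 m and y of sample_round in the frame of prop_box between -0.114 and -0.039 m) or (y of round_a in the frame of prop_box between -0.039 and 0.039 m and y of sample_round in the frame of prop_box between -0.039 and 0.039 m) or (y of round_a in the frame of prop_box between 0.039 and 0.114 m and y of sample_round in the frame of prop_box between 0.039 and 0.114 m)) and x of round_b in the frame of prop_box between -0.095 and 0.095 m and z of round_b in the frame of prop_box between 0.005 and 0.014 m and ((y of round_b in the frame of prop_box between -0.114 and -0.039 m and y of sample_round in the frame of prop_box between -0.114 and -0.039 m) or (y of round_b in the frame of prop_box between -0.039 and 0.039 m and y of sample_round in the frame of prop_box between -0.039 and 0.039 m) or (y of round_b in the frame of prop_box between 0.039 and 0.114 m and y of sample_round in the frame of prop_box between 0.039 and 0.114 m)) and x of square in the frame of prop_box between -0.095 and 0.095 m and z of square in the frame of prop_box between 0.005 and 0.014 m and ((y of square in the frame of prop_box between -0.114 and -0.039 m and y of sample_square in the frame of prop_box between -0.114 and -0.039 m) or (y of square in the frame of prop_box between -0.039 and 0.039 m and y of sample_square in the frame of prop_box between -0.039 and 0.039 m) or (y of square in the frame of prop_box between 0.039 and 0.114 m and y of sample_square in the frame of prop_box between 0.039 and 0.114 m)) and x of three_sided in the frame of prop_box between -0.095 and 0.095 m and z of three_sided in the frame of prop_box between 0.005 and 0.014 m and ((y of three_sided in the frame of prop_box between -0.114 and -0.039 m and y of sample_three_sided in the frame of prop_box between -0.114 and -0.039 m) or (y of three_sided in the frame of prop_box between -0.039 and 0.039 m and y of sample_three_sided in the frame of prop_box between -0.039 and 0.039 m) or (y of three_sided in the frame of prop_box between 0.039 and 0.114 m and y of sample_three_sided in the frame of prop_box between 0.039 and 0.114 m)) and x of sample_round in the frame of prop_box between -0.095 and 0.095 m and z of sample_round in the frame of prop_box between 0.005 and 0.014 m and distance of each of sample_round, sample_square, sample_three_sided from where it was at the start of the episode below 0.04 m and x of sample_square in the frame of prop_box between -0.095 and 0.095 m and z of sample_square in the frame of prop_box between 0.005 and 0.014 m and x of sample_three_sided in the frame of prop_box between -0.095 and 0.095 m and z of sample_three_sided in the frame of prop_box between 0.005 and 0.014 m and distance of each of broken_round, broken_square from where it was at the start of the episode below 0.03 m); the robot touches nothing.
It fails at once if a prop is dropped or knocked about: it moves faster than 0.6 m/s while no finger touches it (a free fall of about 18 mm) ((contact force between the fingers and round_a below 0.05 N and linear speed of round_a above 0.6 m/s) or (contact force between the fingers and round_b below 0.05 N and linear speed of round_b above 0.6 m/s) or (contact force between the fingers and square below 0.05 N and linear speed of square above 0.6 m/s) or (contact force between the fingers and three_sided below 0.05 N and linear speed of three_sided above 0.6 m/s) or (contact force between the fingers and sample_round below 0.05 N and linear speed of sample_round above 0.6 m/s) or (contact force between the fingers and sample_square below 0.05 N and linear speed of sample_square above 0.6 m/s) or (contact force between the fingers and sample_three_sided below 0.05 N and linear speed of sample_three_sided above 0.6 m/s) or (contact force between the fingers and broken_round below 0.05 N and linear speed of broken_round above 0.6 m/s) or (contact force between the fingers and broken_square below 0.05 N and linear speed of broken_square above 0.6 m/s)).
It also fails if it takes over 112 s, if anything falls off the work surface, if the arm or the gripper's body presses on something with over 40 N, if the wrist force passes 120 N, or if a joint passes its speed limit or range.

### The arm

A 6-joint arm with a two-finger parallel gripper is mounted at the origin on the work surface. World frame = base frame: x ahead of the robot, y to its left, z up, the work surface at z = 0. Lengths are in m, angles in degrees, forces in N, time in s.
With the tool pointing down it reaches from about 0.275 to 0.75 m from the base axis. Payload 10.2 kg.
Tool frame: the origin (TCP) lies at the very end of the fingers, on their centre line; the grasp point (between the pads) lies bot.tcp_to_grasp behind it (bot.tcp_to_grasp is the distance from the TCP to the grasp point, in m); z points along the fingers, y is the direction in which the jaws open and shut (so a half turn about z gives the same grasp; the last joint's range is limited). The gripper opens to 88 mm and grips with 3 to 60 N. Pads are 18 mm wide; open, the fingers measure 123 mm over their backs; the gripper's body (75 mm by 187 mm) begins 45 mm behind the grasp point.
Start: joints at [50.97, 17.928, 85.812, -0, 76.261, -12.8], TCP at [0.232, 0.471, 0.239] pointing down, gripper open.
Joint ranges: [-168.41, 168.41], [-55.51, 124.54], [10.69, 146.95], [-70.63, 250.63], [1, 178], [-165.06, 165.06]. Speed limits (degrees/s): [136.94, 136.94, 172.46, 180, 180, 180].

### API

Orientations are given as [roll, pitch, yaw] about the fixed x, y, z axes, in that order (R = Rz(yaw) Ry(pitch) Rx(roll)).
In Python, from cell import bot gives the robot as it stands.
- The arm moves only by the shell command python3 -m jog 'ROWS' [FORCE]. ROWS is JSON, a list of rows, each a list of 7 numbers: the shift along the world's x, y, z in cm, then the turn, a rotation vector about the world's x, y, z in degrees, then the opening, from 0 (shut) to 1 (fully open). A call has 1 to 20 rows; each row shifts and turns the commanded pose from where the row before left it; what a row does not reach is not made up. A row lasts 1/12 s, in which the tool goes at most 41.7 mm and 7.16 degrees, less where a joint would pass 70% of its speed; a pose out of reach is approached as far as the arm can. A call with a gripper value outside its range is refused whole. The fingers move at their own pace and stop on an object; FORCE is the grip in N (left out, the last holds). Time passes only in rows, so rows that do not move let the fingers close. It gives the time, the measured TCP pose, the force and the opening at its end, in the units of the state.
- bot.state(): the state, without advancing time (a new reading comes with each control period).
- bot.read_camera(name): name is "side" or "top"; returns a dict with "image" (384x512x3 uint8, red, green, blue), "range_z" (384x512 float32, m along the optical axis (not along the pixel's ray), 0 where there is no reading), "fx", "fy", "cx", "cy" (pixels), "rvec" (rotation vector, rad) and "tvec" (3), from world to camera coordinates, as OpenCV has them. Camera axes: x right, y down, z forward; pixel columns grow to the right and rows downward; lengths in m; the calibration is good to about 2 mm. A picture is of the moment at which its call begins.
- bot.hand_in(): hands the job in, once; it reports no verdict.
Trained networks look in a picture, given as the dict that the camera call returned (one of the last four; its "shot" number tells which), for a name from the list of things; names that differ only in an ending like _2 or _b are one class to them, and where a whole thing is asked for, a point or a joint stands for the part that bears it (a point fixed in the world has none). Each returns a list of dicts, best first, with "confidence" (0 to 1); they miss things now and then, are a little off and sometimes report something else, mostly with a low value. They report only what shows in the picture. A call takes as long as a camera call. They do not tell look-alikes from the thing itself.
- bot.find_in(picture, target): "position" ([row, column] in pixels, amid what is visible of it).
- bot.trace(picture, target): "region" (384x512 bool, what is visible of it) and "position" ([row, column] in pixels, amid what is visible of it).
- bot.tip_of(picture, target): "position" ([row, column] in pixels: a listed point, or the origin of a listed thing).
The state is a dict: "time_s": time; "qpos": joint angles; "qd": joint speeds; "tau": joint torques, N m; "tcp_pos": TCP position; "eef_rot": TCP orientation; "wrist_force": force on the tool from outside, world axes, zero at the start; "moment": the same for the moment, N m; "opening": finger opening in m.
Only numpy, scipy, OpenCV 4.12 (cv2) and the standard library are available. Lean on these libraries where they do the work, as an engineer would, in place of code of your own. Each camera call takes 0.05 s, during which the arm holds its last target. There are 200 camera calls.

## Working session

There is one attempt and no reset: what is moved stays moved. The work goes in short steps, Python scripts to look and compute and a shell command to move; the robot and the scene stay as the last step left them, time stands still between calls to the robot, and variables do not carry over. Pictures are saved under pics/ and viewed, about 12 in all and at most 16, crops included, and the job is handed in when it is done.

```bash
mkdir -p pics; ls
python3 - <<'E'
from cell import bot
import cv2
print(bot.tcp_to_grasp, bot.state())
for n in("top","side"):
    p=bot.read_camera(n); cv2.imwrite(f"pics/{n}0.png",cv2.cvtColor(p["image"],cv2.COLOR_RGB2BGR))
    R=cv2.Rodrigues(p["rvec"])[0]; print(n,-R.T@p["tvec"],R[2])
E
```

```text
pics
0.0187 {'time_s': 0.0, 'qpos': array([ 5.09739290e+01,  1.79589952e+01,  8.58521448e+01, -6.26025094e-04,
        7.62596331e+01, -1.27993763e+01]), 'qd': array([-0.01122296, -0.01363316, -0.03740059, -0.0519503 , -0.08214036,
        0.02571144]), 'tau': array([-1.86068701e-04, -4.02204287e+01, -2.52269894e+01,  6.94221631e-02,
        3.52103531e-02, -5.42096552e-05]), 'tcp_pos': array([0.23186995, 0.47076388, 0.23817732]), 'eef_rot': array([-1.79930851e+02, -1.50861168e-02,  1.53773445e+02]), 'wrist_force': array([0.44366752, 0.85695254, 0.79383806]), 'moment': array([-0.00618924,  0.01350577, -0.04441537]), 'opening': 0.08808578432474844}
top [ 4.48947740e-01 -1.10995908e-04  1.05325983e+00] [ 0.10142058 -0.00983749 -0.994795  ]
side [ 0.13767336 -0.80747951  0.57160113] [ 0.38713892  0.77250892 -0.50334226]
```

View pics/top0.png

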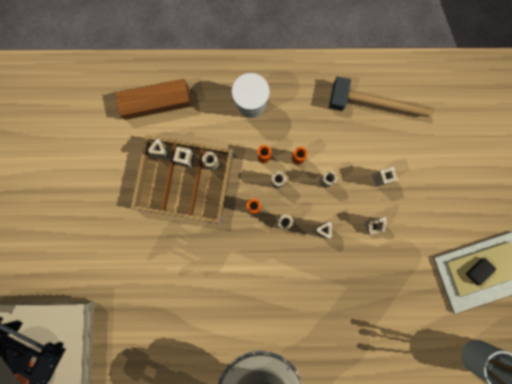

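View pics/side0.png

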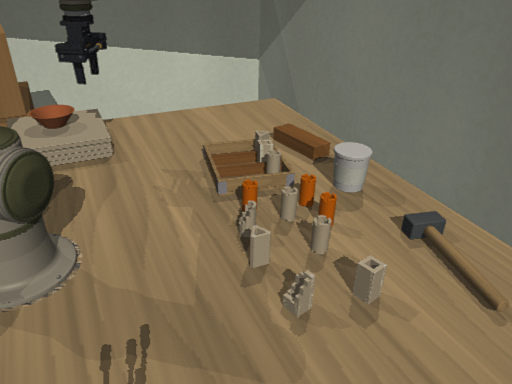

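The top view has up = +x and left = +y. The box is at about (185,180), with its compartments holding three-sided, square and round from left to right. The loose rounds are at (279,179), (330,178) and (285,222). The squares are at (388,176) and (377,226), and the three-sided prop is at (325,230). In the side view, the rounds' near one at (247,215) and the square at (300,295) look broken. Next I'll measure positions.

```bash
cat > h.py <<'E'
import numpy as np, cv2
from cell import bot
def cloud(p):
    d=p["range_z"]; v,u=np.mgrid[:384,:512]
    P=np.stack([(u-p["cx"])/p["fx"]*d,(v-p["cy"])/p["fy"]*d,d],-1)
    R=cv2.Rodrigues(p["rvec"])[0]
    W=(P-p["tvec"])@R; W[d==0]=np.nan
    return W
def proj(p,pts): return cv2.projectPoints(np.float64(pts),p["rvec"],p["tvec"],np.array([[p["fx"],0,p["cx"]],[0,p["fy"],p["cy"]],[0,0,1.]]),None)[0][:,0]
def rect(p,z,x0,x1,y0,y1,s):
    # ortho view of plane z: up=+x, left=+y, s px/m
    c=np.float32([[x1,y1,z],[x1,y0,z],[x0,y0,z],[x0,y1,z]])
    w,h=int((y1-y0)*s),int((x1-x0)*s)
    H=cv2.getPerspectiveTransform(np.float32(proj(p,c)),np.float32([[0,0],[w,0],[w,h],[0,h]]))
    return cv2.warpPerspective(p["image"][...,::-1],H,(w,h),flags=cv2.INTER_CUBIC)
E
python3 - <<'E'
from h import *
p=bot.read_camera("top"); W=cloud(p)
print(p["fx"])
z=W[...,2]; print("table z",np.nanmedian(z[230:300,150:420]))
m=((z>0.055)&(z<0.1)&(W[...,0]>0.25)&(W[...,0]<0.8)&(abs(W[...,1])<0.4)).astype(np.uint8)
n,l,s,c=cv2.connectedComponentsWithStats(m,connectivity=8)
for i in range(1,n):
    if s[i,4]<8: continue
    q=W[l==i]; col=p["image"][l==i].mean(0).astype(int)
    (a,b),r=cv2.minEnclosingCircle(q[:,:2].astype(np.float32))
    print(i,s[i,4],c[i].round(1),"mean",q.mean(0).round(4),"circ",round(a,4),round(b,4),round(r,4),"zmax",q[:,2].max().round(4),col)
b=((z>0.03)&(z<0.05)&(W[...,1]>0.03)&(W[...,0]>.3)&(W[...,0]<.7)&(W[...,1]<.4))
q=W[b]; print("box",q.min(0),q.max(0),cv2.minAreaRect((q[:,:2]*1000).astype(np.float32)))
im=rect(p,0.076,0.36,0.62,-0.31,0.09,2000); cv2.imwrite("pics/r0.png",im)
im=rect(p,0.045,0.38,0.68,0.03,0.33,2000); cv2.imwrite("pics/b0.png",im)
for t in ["square","three_sided","round_a","broken_round","broken_square"]:
    print(t,[(np.round(f["position"]),round(f["confidence"],2)) for f in bot.find_in(p,t)][:4])
E
```

```text
367.9941590324493
table z 0.0001914116400859718
1 92 [251.9 109.9] mean [0.7781 0.016  0.073 ] circ 0.7956 0.0168 0.0401 zmax 0.0988 [95 95 86]
2 193 [158.  148.8] mean [0.6704 0.269  0.0781] circ 0.6715 0.2697 0.0234 zmax 0.0892 [144 133 107]
3 115 [264.3 151.9] mean [ 0.6611 -0.0169  0.072 ] circ 0.6619 -0.017 0.0194 zmax 0.0822 [156  73  19]
4 118 [300.4 154. ] mean [ 0.6547 -0.115   0.0717] circ 0.6552 -0.1152 0.019 zmax 0.0791 [158  78  23]
5 224 [183.1 156.3] mean [0.6492 0.2011 0.0794] circ 0.6504 0.2017 0.0255 zmax 0.0884 [157 145 120]
6 138 [210.2 159.9] mean [0.6391 0.1286 0.0782] circ 0.64 0.1288 0.0192 zmax 0.0882 [139 126 100]
7 205 [387.8 175.8] mean [ 0.5931 -0.3499  0.0725] circ 0.594 -0.3509 0.0262 zmax 0.08 [160 146 118]
8 122 [329.8 178.1] mean [ 0.5881 -0.1929  0.0713] circ 0.5886 -0.1938 0.0192 zmax 0.08 [147 133 104]
9 108 [278.7 178.8] mean [ 0.5871 -0.055   0.0726] circ 0.587 -0.0555 0.019 zmax 0.0799 [152 138 109]
10 97 [253.6 205.5] mean [0.5157 0.0129 0.0736] circ 0.5153 0.0123 0.019 zmax 0.0798 [167  81  23]
11 57 [286.6 218.4] mean [ 0.4808 -0.0745  0.0726] circ 0.4726 -0.0733 0.019 zmax 0.0799 [157 143 114]
12 93 [380.3 221.9] mean [ 0.4692 -0.3259  0.0672] circ 0.4638 -0.3224 0.0225 zmax 0.0829 [152 138 111]
13 142 [325.5 230. ] mean [ 0.4489 -0.1772  0.074 ] circ 0.4495 -0.1778 0.0228 zmax 0.0808 [169 155 127]
box [0.4705682  0.07075281 0.03000235] [0.69999832 0.34906793 0.04996788] ((593.3023681640625, 210.47447204589844), (247.9476318359375, 208.99012756347656), 80.06204986572266)
square [(array([176., 388.]), 0.76), (array([180., 278.]), 0.45)]
three_sided [(array([230., 324.]), 0.48)]
round_a [(array([181., 280.]), 0.77), (array([147., 261.]), 0.71), (array([180., 330.]), 0.65), (array([157., 299.]), 0.64)]
broken_round [(array([221., 284.]), 0.69)]
broken_square [(array([226., 377.]), 0.84)]
```

View pics/r0.png

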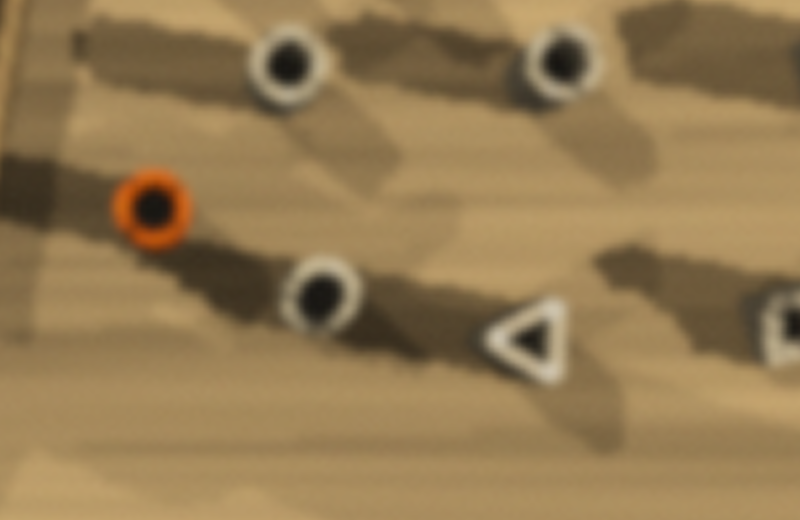

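Run:
```python
from h import *
from scipy.optimize import minimize
p=bot.read_camera("top");s=bot.read_camera("side")
W=np.concatenate([cloud(p).reshape(-1,3),cloud(s).reshape(-1,3)])
Wt=cloud(p).reshape(-1,3)
def pts(c,z0,z1,r,W):
    return W[(W[:,2]>z0)&(W[:,2]<z1)&(np.hypot(W[:,0]-c[0],W[:,1]-c[1])<r)]
Ws=cloud(s).reshape(-1,3)
# fit: filled polygon of top mask vs model. use top pixels z>.06
for nm,c in [("square",(.594,-.3509)),("three",(.4495,-.1778)),("A",(.587,-.0555)),("B",(.5886,-.1938))]:
    t=pts(c,.06,.09,.034,Wt)[:,:2].astype(np.float32)
    q=pts(c,.015,.07,.034,Ws)[:,:2].astype(np.float32)
    print(nm,len(t),len(q),"minrect top",cv2.minAreaRect(t*1000),"tri",(cv2.minEnclosingTriangle(t*1000)[1][:,0].round(1).tolist()), "side mean",q.mean(0).round(4))
    if nm=="square":
        print(" side view rect",cv2.minAreaRect(q*1000))
    b=[np.float32(q)]
```

```text
square 190 704 minrect top ((593.7173461914062, -351.17950439453125), (37.83466720581055, 39.06332778930664), 14.991369247436523) tri [[583.0999755859375, -385.5], [565.5, -318.20001220703125], [647.0, -340.1000061035156]] side mean [ 0.5865 -0.36  ]
 side view rect ((593.9342041015625, -352.0196838378906), (39.291908264160156, 39.38274002075195), 15.292046546936035)
three 134 451 minrect top ((445.68621826171875, -179.42523193359375), (37.04377746582031, 41.60779571533203), 28.21099853515625) tri [[423.3999938964844, -190.89999389648438], [449.70001220703125, -147.8000030517578], [473.8999938964844, -192.89999389648438]] side mean [ 0.4471 -0.1899]
A 103 342 minrect top ((587.0899658203125, -54.730838775634766), (36.54458999633789, 36.27759552001953), 45.08253860473633) tri [[565.5999755859375, -28.899999618530273], [624.0, -48.70000076293945], [572.4000244140625, -88.80000305175781]] side mean [ 0.5829 -0.0648]
B 112 421 minrect top ((588.0464477539062, -193.26400756835938), (36.685096740722656, 35.97074508666992), 9.148836135864258) tri [[551.7999877929688, -180.0], [621.2000122070312, -170.6999969482422], [592.7000122070312, -222.5]] side mean [ 0.5832 -0.2026]
```

The two sound rounds are at (289,66) and (563,62) in the rectified view. The broken round is at (322,296). The three-sided prop has its corner pointing left (+y) at (485,340), and its axis is at about (0.450,-0.1775). I'll start with round A.

```bash
python3 -m jog '[[1.0,-1.5,0,0,0,0.8,1],[1.8,-2.7,0,0,0,0.8,1],[1.8,-2.7,0,0,0,0.8,1],[1.8,-2.7,0,0,0,0.8,1],[1.8,-2.7,0,0,0,0.8,1],[1.8,-2.7,0,0,0,0.8,1],[1.8,-2.7,0,0,0,0.8,1],[1.8,-2.7,0,0,0,0.8,1],[1.8,-2.7,0,0,0,0.8,1],[1.8,-2.7,0,0,0,0.8,1],[1.8,-2.7,0,0,0,0.8,1],[1.8,-2.7,0,0,0,0.8,1],[1.8,-2.7,0,0,0,0.8,1],[1.8,-2.7,0,0,0,0.8,1],[1.8,-2.7,0,0,0,0.8,1],[1.8,-2.7,0,0,0,0.8,1],[1.8,-2.7,0,0,0,0.8,1],[1.8,-2.7,0,0,0,0.8,1],[1.8,-2.7,0,0,0,0.8,1],[1.8,-2.5,0,0,0,0.8,1]]'
```

```text
time_s: 2.17
tcp_pos: [0.5847, -0.0568, 0.2387]
eef_rot: [-180.0, -0.0, 169.8]
wrist_force: [-0.3, 1.2, 0.4]
opening: 0.0881
```

```bash
python3 -m jog '[[0.2,0.1,-2,0,0,0,1],[0,0,-3,0,0,0,1],[0,0,-3,0,0,0,1],[0,0,-3,0,0,0,1],[0,0,-3,0,0,0,1],[0,0,-2,0,0,0,1],[0,0,-2,0,0,0,1],[0,0,-1,0,0,0,1],[0,0,-0.5,0,0,0,1],[0,0,0,0,0,0,1],[0,0,0,0,0,0,1]]' 20 && python3 -m jog '[[0,0,0,0,0,0,0.6],[0,0,0,0,0,0,0.5],[0,0,0,0,0,0,0.45],[0,0,0,0,0,0,0.4],[0,0,0,0,0,0,0.35],[0,0,0,0,0,0,0.3],[0,0,0,0,0,0,0.2],[0,0,0,0,0,0,0.2],[0,0,0,0,0,0,0.2],[0,0,0,0,0,0,0.2],[0,0,0,0,0,0,0.2]]' 20
```

```text
time_s: 3.08
tcp_pos: [0.5866, -0.0542, 0.0446]
eef_rot: [-180.0, 0.1, 169.8]
wrist_force: [-0.5, 0.7, -0.0]
opening: 0.0881
time_s: 4.0
tcp_pos: [0.5861, -0.0541, 0.0437]
eef_rot: [180.0, 0.0, 169.8]
wrist_force: [1.1, -0.2, 1.1]
opening: 0.0374
```

```bash
python3 -m jog '[[0,0,0.5,0,0,0,0.2],[0,0,1.5,0,0,0,0.2],[0,0,2,0,0,0,0.2],[0,0,2,0,0,0,0.2],[0,0,2,0,0,0,0.2],[0,0,2,0,0,0,0.2],[0,0,2,0,0,0,0.2],[0,1,0.5,0,0,0,0.2],[-0.1,2,0,0,0,0,0.2],[-0.1,2.5,0,0,0,0,0.2],[-0.1,2.5,0,0,0,0,0.2],[-0.1,2.5,0,0,0,0,0.2],[-0.1,2.5,0,0,0,0,0.2],[-0.1,2.5,0,0,0,0,0.2],[0,1.8,0,0,0,0,0.2],[0,1,0,0,0,0,0.2],[0,0.5,0,0,0,0,0.2],[0,0,0,0,0,0,0.2]]'
python3 - <<'E'
from h import *
cv2.imwrite("pics/t1.png",bot.read_camera("top")["image"][120:250,110:310,::-1].repeat(2,0).repeat(2,1)); cv2.imwrite("pics/s1.png",bot.read_camera("side")["image"][...,::-1])
E
```

```text
time_s: 5.5
tcp_pos: [0.5798, 0.1346, 0.1683]
eef_rot: [-180.0, -0.0, 169.8]
wrist_force: [0.0, -1.1, -0.8]
opening: 0.0375
```

View pics/s1.png

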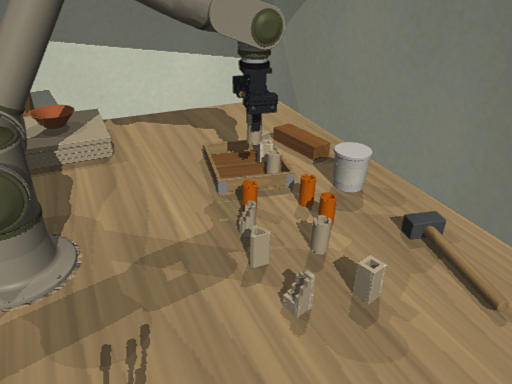

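The side view shows round A held at (255,140) above the round compartment. Lowering it now.

```bash
python3 -m jog '[[0,0,-1.5,0,0,0,0.2],[0,0,-2,0,0,0,0.2],[0,0,-2,0,0,0,0.2],[0,0,-2,0,0,0,0.2],[0,0,-1.5,0,0,0,0.2],[0,0,-1,0,0,0,0.2],[0,0,-0.5,0,0,0,0.2],[0,0,-0.3,0,0,0,0.2],[0,0,-0.2,0,0,0,0.2],[0,0,0,0,0,0,0.2],[0,0,0,0,0,0,0.2]]' && python3 -m jog '[[0,0,-0.2,0,0,0,0.2],[0,0,-0.1,0,0,0,0.2],[0,0,-0.1,0,0,0,0.2],[0,0,0,0,0,0,0.2]]'
```

```text
time_s: 6.52
tcp_pos: [0.5804, 0.1339, 0.0594]
eef_rot: [180.0, 0.1, 169.8]
wrist_force: [0.3, -0.9, -0.3]
opening: 0.0375
time_s: 6.85
tcp_pos: [0.58, 0.134, 0.0546]
eef_rot: [-180.0, -0.0, 169.8]
wrist_force: [-0.2, 0.2, -1.3]
opening: 0.0373
```

```bash
python3 -m jog '[[0,0,-0.1,0,0,0,0.2],[0,0,-0.1,0,0,0,0.2],[0,0,0,0,0,0,0.2],[0,0,0,0,0,0,0.2]]'; python3 -m jog '[[0,0,-0.1,0,0,0,0.2],[0,0,0,0,0,0,0.2],[0,0,0,0,0,0,0.2]]'
```

```text
time_s: 7.18
tcp_pos: [0.5801, 0.134, 0.0528]
eef_rot: [180.0, 0.0, 169.8]
wrist_force: [0.4, 0.6, 0.0]
opening: 0.0373
time_s: 7.43
tcp_pos: [0.5805, 0.134, 0.0526]
eef_rot: [180.0, 0.1, 169.8]
wrist_force: [-1.2, -0.3, 6.7]
opening: 0.0375
```

```bash
python3 -m jog '[[0,0,0,0,0,0,0.5],[0,0,0,0,0,0,0.55],[0,0,0,0,0,0,0.6],[0,0,0,0,0,0,0.65],[0,0,0,0,0,0,0.65],[0,0,1,0,0,0,0.65],[0,0,2,0,0,0,0.65],[0,0,3,0,0,0,0.65],[0,0,3,0,0,0,0.65],[0,0,3,0,0,0,0.65],[0,0,1,0,0,0,0.65]]'; python3 -m jog '[[0,-1,0,0,0,0,0.8],[0,-2.5,0,0,0,0,0.8],[0.1,-2.5,0,0,0,0,0.8],[0.1,-2.5,0,0,0,0,0.8],[0.1,-2.5,0,0,0,0,0.8],[0.1,-2.5,0,0,0,0,0.8],[0.1,-2.5,0,0,0,0,0.8],[0.1,-2.5,0,0,0,0,0.9],[0.1,-2.5,0,0,0,0,1],[0.1,-2.5,0,0,0,0,1],[0,-2.5,0,0,0,0,1],[0,-2.5,0,0,0,0,1],[0,-2.5,0,0,0,0,1],[0,-1.3,0,0,0,0,1],[0,-0.5,0,0,0,0,1],[0,0,0,0,0,0,1]]'
python3 - <<'E'
from h import *
p=bot.read_camera("top"); cv2.imwrite("pics/b1.png",rect(p,0.085,0.46,0.72,0.07,0.33,1600))
E
```

```text
time_s: 8.35
tcp_pos: [0.5814, 0.1341, 0.187]
eef_rot: [179.9, 0.4, 169.8]
wrist_force: [0.5, 0.1, 1.2]
opening: 0.0572
time_s: 9.68
tcp_pos: [0.5876, -0.1947, 0.1806]
eef_rot: [180.0, -0.1, 169.7]
wrist_force: [-0.1, -0.6, -0.4]
opening: 0.0887
```

View pics/b1.png

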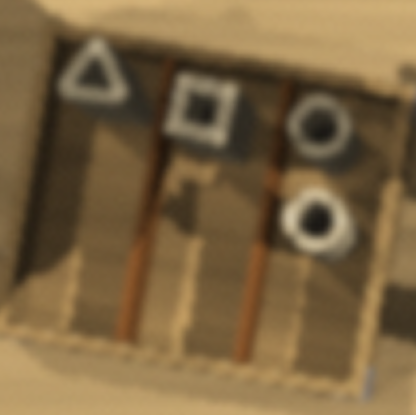

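Round A stands upright in the right-hand compartment, at (318,218) and in line with the sample at (319,127). Next is round B.

```bash
python3 -m jog '[[0.1,0.1,-2,0,0,0,1],[0,0,-3,0,0,0,1],[0,0,-3,0,0,0,1],[0,0,-2.5,0,0,0,1],[0,0,-2,0,0,0,1],[0,0,-0.8,0,0,0,1],[0,0,-0.4,0,0,0,1],[0,0,0,0,0,0,1],[0,0,0,0,0,0,1],[0,0,0,0,0,0,0.6],[0,0,0,0,0,0,0.5],[0,0,0,0,0,0,0.45],[0,0,0,0,0,0,0.4],[0,0,0,0,0,0,0.35],[0,0,0,0,0,0,0.3],[0,0,0,0,0,0,0.2],[0,0,0,0,0,0,0.2],[0,0,0,0,0,0,0.2],[0,0,0,0,0,0,0.2],[0,0,0,0,0,0,0.2]]' 20
```

```text
time_s: 11.4
tcp_pos: [0.5891, -0.193, 0.0447]
eef_rot: [180.0, -0.0, 169.8]
wrist_force: [0.0, -0.0, 0.6]
opening: 0.0375
```

```bash
python3 -m jog '[[0,0,0.5,0,0,0,0.2],[0,0,1.5,0,0,0,0.2],[0,0,2.5,0,0,0,0.2],[0,0,2.5,0,0,0,0.2],[0,0,2.5,0,0,0,0.2],[0,0,2,0,0,0,0.2],[-0.1,1,0.5,0,0,0,0.2],[-0.5,2,0,0,0,0,0.2],[-0.5,2.8,0,0,0,0,0.2],[-0.5,2.8,0,0,0,0,0.2],[-0.6,2.8,0,0,0,0,0.2],[-0.6,2.8,0,0,0,0,0.2],[-0.6,2.8,0,0,0,0,0.2],[-0.6,2.8,0,0,0,0,0.2],[-0.6,2.8,0,0,0,0,0.2],[-0.5,2.8,0,0,0,0,0.2],[-0.5,2.8,0,0,0,0,0.2],[-0.4,2.8,0,0,0,0,0.2],[-0.3,1.8,0,0,0,0,0.2],[0,0.8,0,0,0,0,0.2]]'; python3 -m jog '[[0,0,0,0,0,0,0.2],[0,0,0,0,0,0,0.2]]'
```

```text
time_s: 13.07
tcp_pos: [0.5246, 0.1455, 0.164]
eef_rot: [180.0, -0.1, 169.9]
wrist_force: [-0.7, -0.3, -1.0]
opening: 0.0374
time_s: 13.23
tcp_pos: [0.5259, 0.1426, 0.1643]
eef_rot: [-180.0, -0.0, 169.8]
wrist_force: [-0.3, -0.2, -0.1]
opening: 0.0375
```

```bash
python3 -m jog '[[0,0,-1.5,0,0,0,0.2],[0,0,-2,0,0,0,0.2],[0,0,-2,0,0,0,0.2],[0,0,-2,0,0,0,0.2],[0,0,-1.3,0,0,0,0.2],[0,0,-0.8,0,0,0,0.2],[0,0,-0.4,0,0,0,0.2],[0,0,-0.2,0,0,0,0.2],[0,0,-0.1,0,0,0,0.2],[0,0,-0.1,0,0,0,0.2],[0,0,0,0,0,0,0.2],[0,0,0,0,0,0,0.2]]'; python3 -m jog '[[0,0,-0.1,0,0,0,0.2],[0,0,-0.1,0,0,0,0.2],[0,0,0,0,0,0,0.2]]'
```

```text
time_s: 14.23
tcp_pos: [0.5263, 0.143, 0.0612]
eef_rot: [180.0, 0.0, 169.8]
wrist_force: [-0.4, 0.4, -1.3]
opening: 0.0377
time_s: 14.48
tcp_pos: [0.526, 0.143, 0.0586]
eef_rot: [-180.0, -0.0, 169.8]
wrist_force: [-0.4, -0.1, -1.2]
opening: 0.0377
```

```bash
python3 -m jog '[[0,0,-0.1,0,0,0,0.2],[0,0,-0.1,0,0,0,0.2],[0,0,-0.1,0,0,0,0.2],[0,0,0,0,0,0,0.2],[0,0,0,0,0,0,0.2]]'; python3 -m jog '[[0,0,-0.1,0,0,0,0.2],[0,0,-0.1,0,0,0,0.2],[0,0,0,0,0,0,0.2],[0,0,0,0,0,0,0.2]]'
```

```text
time_s: 14.9
tcp_pos: [0.526, 0.1429, 0.0557]
eef_rot: [-180.0, -0.0, 169.8]
wrist_force: [0.1, -0.4, -1.4]
opening: 0.0375
time_s: 15.23
tcp_pos: [0.5261, 0.143, 0.0537]
eef_rot: [180.0, 0.0, 169.8]
wrist_force: [-0.1, -0.5, -1.2]
opening: 0.0377
```

```bash
python3 -m jog '[[0,0,-0.1,0,0,0,0.2],[0,0,0,0,0,0,0.2],[0,0,0,0,0,0,0.2]]'
```

```text
time_s: 15.48
tcp_pos: [0.5265, 0.143, 0.0536]
eef_rot: [180.0, 0.1, 169.8]
wrist_force: [-1.2, 0.1, 6.4]
opening: 0.0377
```

```bash
python3 -m jog '[[0,0,0,0,0,0,0.5],[0,0,0,0,0,0,0.55],[0,0,0,0,0,0,0.6],[0,0,0,0,0,0,0.65],[0,0,0,0,0,0,0.65],[0,0,1,0,0,0,0.65],[0,0,2,0,0,0,0.65],[0,0,3,0,0,0,0.65],[0,0,3,0,0,0,0.65],[0,0,3,0,0,0,0.65],[0,0,1,0,0,0,0.65]]'; python3 -m jog '[[0,-1,0,0,0,0,0.8],[0.4,-2.5,0,0,0,2,0.8],[0.4,-2.8,0,0,0,2,0.8],[0.4,-2.8,0,0,0,2,0.8],[0.4,-2.8,0,0,0,2,0.8],[0.4,-2.8,0,0,0,2,0.8],[0.4,-2.8,0,0,0,2,0.8],[0.4,-2.8,0,0,0,2,0.9],[0.4,-2.8,0,0,0,2,1],[0.4,-2.8,0,0,0,2,1],[0.4,-2.8,0,0,0,2,1],[0.4,-2.8,0,0,0,2,1],[0.4,-2.8,0,0,0,2,1],[0.4,-2.8,0,0,0,1,1],[0.4,-2.8,0,0,0,0,1],[0.4,-2.8,0,0,0,0,1],[0.4,-2.8,0,0,0,0,1],[0.3,-2.8,0,0,0,0,1],[0,-1,0,0,0,0,1],[0,0,0,0,0,0,1]]'
```

```text
time_s: 16.4
tcp_pos: [0.5273, 0.1431, 0.1877]
eef_rot: [179.9, 0.4, 169.8]
wrist_force: [0.4, 0.3, 0.5]
opening: 0.057
time_s: 18.07
tcp_pos: [0.5917, -0.3522, 0.1803]
eef_rot: [179.9, -0.1, -165.4]
wrist_force: [-0.2, 1.2, -0.1]
opening: 0.0883
```

```bash
python3 -m jog '[[0.2,0.1,-2,0,0,0.4,1],[0,0,-3,0,0,0,1],[0,0,-3,0,0,0,1],[0,0,-2.5,0,0,0,1],[0,0,-2,0,0,0,1],[0,0,-0.8,0,0,0,1],[0,0,-0.4,0,0,0,1],[0,0,0,0,0,0,1],[0,0,0,0,0,0,1],[0,0,0,0,0,0,0.6],[0,0,0,0,0,0,0.5],[0,0,0,0,0,0,0.45],[0,0,0,0,0,0,0.4],[0,0,0,0,0,0,0.35],[0,0,0,0,0,0,0.3],[0,0,0,0,0,0,0.2],[0,0,0,0,0,0,0.2],[0,0,0,0,0,0,0.2],[0,0,0,0,0,0,0.2],[0,0,0,0,0,0,0.2]]' 20
```

```text
time_s: 19.73
tcp_pos: [0.5951, -0.3492, 0.0458]
eef_rot: [-180.0, 0.0, -164.8]
wrist_force: [0.4, -1.4, 1.0]
opening: 0.0377
```

```bash
python3 -m jog '[[0,0,0.5,0,0,0,0.2],[0,0,1.5,0,0,0,0.2],[0,0,2.5,0,0,0,0.2],[0,0,2.5,0,0,0,0.2],[0,0,2.5,0,0,0,0.2],[0,0,2,0,0,0,0.2],[0,1,0.5,0,0,0,0.2],[0,2,0,0,0,0,0.2],[-0.1,2.8,0,0,0,-2,0.2],[-0.1,2.8,0,0,0,-2,0.2],[-0.1,2.8,0,0,0,-2,0.2],[-0.2,2.8,0,0,0,-2,0.2],[-0.2,2.8,0,0,0,-2,0.2],[-0.2,2.8,0,0,0,-2,0.2],[-0.2,2.8,0,0,0,-2,0.2],[-0.2,2.8,0,0,0,-2,0.2],[-0.2,2.8,0,0,0,-2,0.2],[-0.2,2.8,0,0,0,-2,0.2],[-0.2,2.8,0,0,0,-2,0.2],[-0.2,2.8,0,0,0,-2,0.2]]'; python3 -m jog '[[-0.2,2.8,0,0,0,-1,0.2],[-0.2,2.8,0,0,0,0,0.2],[-0.2,2.8,0,0,0,0,0.2],[-0.2,2.8,0,0,0,0,0.2],[-0.2,2.8,0,0,0,0,0.2],[-0.1,2.8,0,0,0,0,0.2],[0,1.8,0,0,0,0,0.2],[0,0.8,0,0,0,0,0.2],[0,0,0,0,0,0,0.2],[0,0,0,0,0,0,0.2]]'
```

```text
time_s: 21.4
tcp_pos: [0.5728, 0.0191, 0.1647]
eef_rot: [180.0, -0.1, 171.1]
wrist_force: [0.1, 0.7, -1.3]
opening: 0.0381
time_s: 22.23
tcp_pos: [0.5626, 0.2106, 0.1651]
eef_rot: [-180.0, -0.1, 170.2]
wrist_force: [0.4, -0.3, -1.9]
opening: 0.0384
```

```bash
python3 -m jog '[[0.1,0.5,-1.5,0,0,0,0.2],[0,0,-2,0,0,0,0.2],[0,0,-2,0,0,0,0.2],[0,0,-2,0,0,0,0.2],[0,0,-1.3,0,0,0,0.2],[0,0,-0.8,0,0,0,0.2],[0,0,-0.4,0,0,0,0.2],[0,0,-0.2,0,0,0,0.2],[0,0,-0.2,0,0,0,0.2],[0,0,-0.1,0,0,0,0.2],[0,0,0,0,0,0,0.2],[0,0,0,0,0,0,0.2]]'; python3 -m jog '[[0,0,-0.1,0,0,0,0.2],[0,0,-0.1,0,0,0,0.2],[0,0,0,0,0,0,0.2],[0,0,0,0,0,0,0.2]]'
```

```text
time_s: 23.23
tcp_pos: [0.5643, 0.216, 0.0612]
eef_rot: [180.0, 0.0, 170.2]
wrist_force: [0.4, -0.4, -1.2]
opening: 0.0381
time_s: 23.57
tcp_pos: [0.564, 0.216, 0.0587]
eef_rot: [-180.0, -0.0, 170.2]
wrist_force: [0.6, -0.6, -1.7]
opening: 0.0377
```

```bash
python3 -m jog '[[0,0,-0.1,0,0,0,0.2],[0,0,-0.1,0,0,0,0.2],[0,0,-0.1,0,0,0,0.2],[0,0,0,0,0,0,0.2],[0,0,0,0,0,0,0.2]]'; python3 -m jog '[[0,0,-0.1,0,0,0,0.2],[0,0,0,0,0,0,0.2],[0,0,0,0,0,0,0.2]]'
```

```text
time_s: 23.98
tcp_pos: [0.564, 0.2159, 0.0556]
eef_rot: [-180.0, -0.0, 170.2]
wrist_force: [0.5, -0.2, -2.7]
opening: 0.0379
time_s: 24.23
tcp_pos: [0.5641, 0.216, 0.0548]
eef_rot: [180.0, 0.0, 170.2]
wrist_force: [-0.5, -0.2, -1.0]
opening: 0.038
```

```bash
python3 -m jog '[[0,0,-0.1,0,0,0,0.2],[0,0,0,0,0,0,0.2],[0,0,0,0,0,0,0.2]]'
```

```text
time_s: 24.48
tcp_pos: [0.5644, 0.2159, 0.0547]
eef_rot: [180.0, 0.1, 170.2]
wrist_force: [-2.3, -1.4, 6.8]
opening: 0.0381
```

```bash
python3 -m jog '[[0,0,0,0,0,0,0.5],[0,0,0,0,0,0,0.55],[0,0,0,0,0,0,0.6],[0,0,0,0,0,0,0.65],[0,0,0,0,0,0,0.65],[0,0,1,0,0,0,0.65],[0,0,2,0,0,0,0.65],[0,0,3,0,0,0,0.65],[0,0,3,0,0,0,0.65],[0,0,3,0,0,0,0.65],[0,0,1,0,0,0,0.65]]'; python3 -m jog '[[-0.2,-1,0,0,0,0,0.8],[-0.7,-2.5,0,0,0,1,0.8],[-0.8,-2.8,0,0,0,1,0.8],[-0.8,-2.8,0,0,0,1,0.8],[-0.8,-2.8,0,0,0,1,0.8],[-0.8,-2.8,0,0,0,1,0.8],[-0.8,-2.8,0,0,0,1,0.8],[-0.8,-2.8,0,0,0,1,0.8],[-0.8,-2.8,0,0,0,1,0.8],[-0.8,-2.8,0,0,0,0,0.8],[-0.8,-2.8,0,0,0,0,0.8],[-0.8,-2.8,0,0,0,0,0.8],[-0.8,-2.8,0,0,0,0,0.8],[-0.8,-2.5,0,0,0,0,0.8],[-0.8,-1.5,0,0,0,0,0.8],[-0.2,-0.6,0,0,0,0,0.8],[0,0,0,0,0,0,0.8],[0,0,0,0,0,0,0.8]]'
python3 - <<'E'
from h import *
p=bot.read_camera("top"); cv2.imwrite("pics/b2.png",rect(p,0.085,0.46,0.72,0.07,0.33,1600))
E
```

```text
time_s: 25.4
tcp_pos: [0.5653, 0.2162, 0.189]
eef_rot: [179.9, 0.4, 170.2]
wrist_force: [0.8, 0.4, 0.9]
opening: 0.0568
time_s: 26.9
tcp_pos: [0.4487, -0.1725, 0.183]
eef_rot: [179.9, -0.1, 178.1]
wrist_force: [-0.2, 1.3, 1.1]
opening: 0.0705
```

View pics/b2.png

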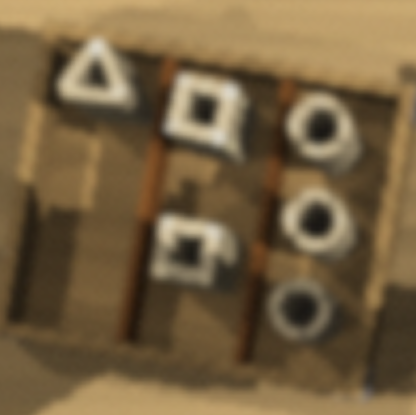

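The rounds at (318,218) and (300,308) and the square at (188,250) all stand in the right compartments. The three-sided prop is next.

```bash
python3 -m jog '[[0.1,-0.1,-2,0,0,0,0.8],[0,0,-3,0,0,0,0.8],[0,0,-3,0,0,0,0.8],[0,0,-2.5,0,0,0,0.8],[0,0,-2,0,0,0,0.8],[0,0,-0.8,0,0,0,0.8],[0,0,-0.5,0,0,0,0.8],[0,0,0,0,0,0,0.8],[0,0,0,0,0,0,0.8],[0,0,0,0,0,0,0.6],[0,0,0,0,0,0,0.5],[0,0,0,0,0,0,0.45],[0,0,0,0,0,0,0.4],[0,0,0,0,0,0,0.35],[0,0,0,0,0,0,0.3],[0,0,0,0,0,0,0.2],[0,0,0,0,0,0,0.2],[0,0,0,0,0,0,0.2],[0,0,0,0,0,0,0.2],[0,0,0,0,0,0,0.2]]' 20
```

```text
time_s: 28.62
tcp_pos: [0.4501, -0.1741, 0.0458]
eef_rot: [-180.0, 0.0, 178.2]
wrist_force: [-0.5, 0.7, 4.4]
opening: 0.038
```

```bash
python3 -m jog '[[0,0,0.5,0,0,0,0.2],[0,0,1.5,0,0,0,0.2],[0,0,2.5,0,0,0,0.2],[0,0,2.5,0,0,0,0.2],[0,0,2.5,0,0,0,0.2],[0,0,2.5,0,0,0,0.2],[0.2,1,0.5,0,0,0,0.2],[0.5,2,0,0,0,0,0.2],[0.8,2.8,0,0,0,-1,0.2],[0.8,2.8,0,0,0,-1,0.2],[0.8,2.8,0,0,0,-1,0.2],[0.8,2.8,0,0,0,-1,0.2],[0.8,2.8,0,0,0,-1,0.2],[0.8,2.8,0,0,0,-1,0.2],[0.8,2.8,0,0,0,-1,0.2],[0.8,2.8,0,0,0,-1,0.2],[0.8,2.8,0,0,0,0,0.2],[0.8,2.8,0,0,0,0,0.2],[0.8,2.8,0,0,0,0,0.2],[0.8,2.8,0,0,0,0,0.2]]'; python3 -m jog '[[0.8,2.8,0,0,0,0,0.2],[0.8,2.8,0,0,0,0,0.2],[0.8,2.5,0,0,0,0,0.2],[0,1.5,0,0,0,0,0.2],[0,0.8,0,0,0,0,0.2],[0,0,0,0,0,0,0.2],[0,0,0,0,0,0,0.2]]'
```

```text
time_s: 30.28
tcp_pos: [0.5524, 0.194, 0.1694]
eef_rot: [-180.0, -0.1, 170.2]
wrist_force: [0.5, -0.1, -1.3]
opening: 0.0383
time_s: 30.87
tcp_pos: [0.5766, 0.2954, 0.1703]
eef_rot: [-180.0, -0.0, 170.2]
wrist_force: [-0.4, 0.5, -0.7]
opening: 0.0378
```

```bash
python3 -m jog '[[0,0,-1.5,0,0,0,0.2],[0,0,-2,0,0,0,0.2],[0,0,-2,0,0,0,0.2],[0,0,-2,0,0,0,0.2],[0,0,-1.8,0,0,0,0.2],[0,0,-0.8,0,0,0,0.2],[0,0,-0.4,0,0,0,0.2],[0,0,-0.2,0,0,0,0.2],[0,0,-0.2,0,0,0,0.2],[0,0,-0.1,0,0,0,0.2],[0,0,0,0,0,0,0.2],[0,0,0,0,0,0,0.2]]'; python3 -m jog '[[0,0,-0.1,0,0,0,0.2],[0,0,-0.1,0,0,0,0.2],[0,0,0,0,0,0,0.2],[0,0,0,0,0,0,0.2]]'
```

```text
time_s: 31.87
tcp_pos: [0.5773, 0.296, 0.0613]
eef_rot: [180.0, 0.0, 170.2]
wrist_force: [-0.6, 0.3, 0.3]
opening: 0.0381
time_s: 32.2
tcp_pos: [0.577, 0.2959, 0.0587]
eef_rot: [-180.0, -0.0, 170.2]
wrist_force: [0.1, -0.2, -1.4]
opening: 0.0382
```

```bash
python3 -m jog '[[0,0,-0.1,0,0,0,0.2],[0,0,-0.1,0,0,0,0.2],[0,0,-0.1,0,0,0,0.2],[0,0,0,0,0,0,0.2],[0,0,0,0,0,0,0.2]]'; python3 -m jog '[[0,0,-0.1,0,0,0,0.2],[0,0,0,0,0,0,0.2],[0,0,0,0,0,0,0.2]]'
```

```text
time_s: 32.62
tcp_pos: [0.577, 0.2959, 0.0556]
eef_rot: [-180.0, -0.0, 170.2]
wrist_force: [-0.1, 1.1, -0.9]
opening: 0.0377
time_s: 32.87
tcp_pos: [0.5772, 0.296, 0.055]
eef_rot: [180.0, 0.0, 170.2]
wrist_force: [-0.1, -0.5, 0.9]
opening: 0.0379
```

```bash
python3 -m jog '[[0,0,-0.1,0,0,0,0.2],[0,0,0,0,0,0,0.2],[0,0,0,0,0,0,0.2]]'
```

```text
time_s: 33.12
tcp_pos: [0.5774, 0.2962, 0.0547]
eef_rot: [180.0, 0.1, 170.2]
wrist_force: [-2.0, -0.8, 5.2]
opening: 0.0381
```

Contact made. I'll release, lift, back away clear of the view and check everything.

```bash
python3 -m jog '[[0,0,0,0,0,0,0.5],[0,0,0,0,0,0,0.55],[0,0,0,0,0,0,0.6],[0,0,0,0,0,0,0.65],[0,0,0,0,0,0,0.65],[0,0,1,0,0,0,0.65],[0,0,2,0,0,0,0.65],[0,0,3,0,0,0,0.65],[0,0,3,0,0,0,0.65],[0,0,3,0,0,0,0.65],[0,0,3,0,0,0,0.65]]'; python3 -m jog '[[-1,1,0,0,0,0,0.8],[-2.5,1.5,0,0,0,0,0.8],[-2.5,1.5,0,0,0,0,0.8],[-2.5,1.5,0,0,0,0,0.8],[-2.5,1.5,0,0,0,0,0.8],[-2.5,1.5,0,0,0,0,0.8],[-2.5,1.5,0,0,0,0,0.8],[-2.5,1.5,0,0,0,0,0.8],[-2.5,1.5,0,0,0,0,0.8],[-2.5,1.5,0,0,0,0,0.8],[-2.5,1.5,0,0,0,0,0.8],[-1.5,1,0,0,0,0,0.8],[-0.5,0,0,0,0,0,0.8],[0,0,0,0,0,0,0.8],[0,0,0,0,0,0,0.8]]'
python3 - <<'E'
from h import *
p=bot.read_camera("top"); s=bot.read_camera("side"); W=cloud(p); z=W[...,2]
m=((z>0.055)&(z<0.1)&(W[...,0]>0.4)&(W[...,0]<0.72)&(abs(W[...,1])<0.4)).astype(np.uint8)
n,l,st,c=cv2.connectedComponentsWithStats(m,connectivity=8)
ex=np.array([.985,-.174]);ey=np.array([.174,.985])
for i in range(1,n):
    if st[i,4]<8: continue
    q=W[l==i]; t=q[q[:,2]>q[:,2].max()-.02]
    a,r=cv2.minEnclosingCircle(q[:,:2].astype(np.float32)); d=np.array(a)-[.5933,.2105]
    print(st[i,4],np.round(a,4),round(r,4),"ztop",np.percentile(q[:,2],90).round(4),"box",(d@ex).round(3),(d@ey).round(3))
a=rect(p,0.085,0.46,0.72,0.07,0.33,1600)
b=cv2.resize(s["image"][100:330,190:420,::-1],(416,416),interpolation=cv2.INTER_CUBIC)
cv2.imwrite("pics/f.png",cv2.resize(np.hstack([a,b]),(800,400)))
print(bot.state()["tcp_pos"])
E
```

```text
time_s: 34.03
tcp_pos: [0.5768, 0.2959, 0.2062]
eef_rot: [180.0, 0.0, 170.2]
wrist_force: [0.8, -0.3, 0.2]
opening: 0.0571
time_s: 35.28
tcp_pos: [0.2975, 0.4656, 0.2039]
eef_rot: [180.0, 0.0, 170.2]
wrist_force: [0.2, 0.6, -0.3]
opening: 0.0706
189 [0.6715 0.2698] 0.023 ztop 0.0863 box 0.067 0.072
115 [ 0.6611 -0.0178] 0.0195 ztop 0.0769 box 0.107 -0.213
121 [ 0.6555 -0.1154] 0.0192 ztop 0.0772 box 0.118 -0.31
226 [0.6501 0.2015] 0.0256 ztop 0.0863 box 0.058 0.001
136 [0.6396 0.1293] 0.019 ztop 0.086 box 0.06 -0.072
128 [0.5815 0.1324] 0.0193 ztop 0.0862 box 0.002 -0.079
187 [0.5749 0.2914] 0.0235 ztop 0.0857 box -0.032 0.077
211 [0.5618 0.2123] 0.026 ztop 0.0865 box -0.031 -0.004
123 [0.5261 0.1419] 0.0192 ztop 0.0861 box -0.054 -0.079
96 [0.5153 0.0125] 0.0189 ztop 0.0779 box -0.042 -0.209
56 [ 0.4726 -0.0734] 0.0192 ztop 0.0777 box -0.069 -0.301
92 [ 0.4652 -0.322 ] 0.0217 ztop 0.0771 box -0.034 -0.547Traceback (most recent call last):
  File "<stdin>", line 13, in <module>
    return _nx.concatenate(arrs, 1, dtype=dtype, casting=casting)
           ~~~~~~~~~~~~~~~^^^^^^^^^^^^^^^^^^^^^^^^^^^^^^^^^^^^^^^
ValueError: all the input array dimensions except for the concatenation axis must match exactly, but along dimension 0, the array at index 0 has size 415 and the array at index 1 has size 416
```

The measurements look right. One quick look before handing in.

Run:
```python
from h import *
s=bot.read_camera("side"); cv2.imwrite("pics/f.png",cv2.resize(s["image"][100:330,180:420,::-1],(720,690))[:600])
```

```text
(no output)
```

View pics/f.png

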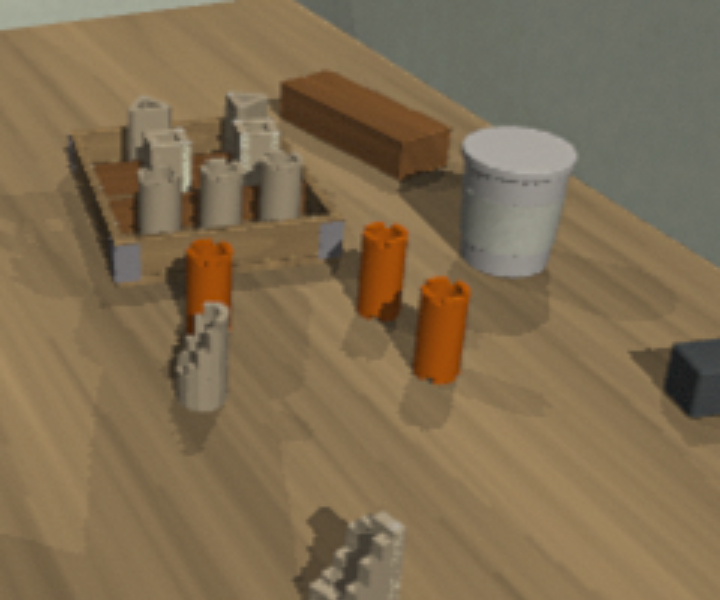

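The side view shows all seven props upright in the box: rounds at (160,200), (220,193) and (281,186), squares behind them and three-sided at the back. The broken round (205,355), the broken square (365,555) and the orange look-alikes are still in place.

```bash
python3 -c "
from cell import bot
print(bot.hand_in())"
```

```text
the job is handed in; nothing more can be done
None
```

I put the four sound props away, each standing in the compartment that already held its own kind. Each was lowered until the wrist felt light contact of about 5–7 N, then released. The job was handed in at about 35 s of the 112 s allowed, and no verdict was reported.

**Placed props:** the last camera check put all seven props in the box with their tops at about 86 mm, which means they are standing on the floor. The new ones were within about 4 mm of their compartment's centre line.

**Everything else:** the samples already in the box, the broken props and the orange look-alikes measured within about 2 mm of where they started. The gripper was empty and clear of everything.

**Checks that failed:** no measurement disagreed. My first script to save the final picture crashed on an image size mismatch after printing its numbers, so I took the picture again; it showed everything upright.

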